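Rewind the abrasive tape cassette until it lets go, then put it in the red tray

TASK

Wind the abrasive tape back into its cassette: turn the crank on the blue winder clockwise (seen from above) until its heavy drag suddenly drops away, and stop within about a third of a turn of that, or the tape's end is pulled inside. Then lift the orange cassette out of its bay and set it down flat on the floor of the red tray, beside the bearing that lies there, and let go. Handle the winder gently and leave everything else where it is.

Things in the scene. Friction and masses are not known exactly. Their poses are not given: they have to be found in the camera images.
- crank_axis (a point): Point on the crank's upright axis, at the mid-height of its grip, about 126 mm above the table. The crank stands on the blue winder's top, on a steel boss. The axis is vertical.
- crank_knob (a point): Centre of the crank's upright black grip: round, 22 mm in diameter, 46 mm tall (23 mm above and below this point; the flat crank arm is under it), 50 mm from the axis. It spins freely on its own pin, so it can be held without turning the hand while carried round the axis. x axis: outwards from the crank's axis.
- crank (a joint): Turn of the crank in rad: 0 at the start, grows clockwise seen from above, cannot go below 0. While the tape is held, turning takes a steady 4 to 8 N at the grip, also when stopped; it lets go between 1 and 2.7 turns (different each time, nothing shows it): drag falls to about 0.5 N within a tenth of a turn and stays so. Half a turn beyond that is too late. It must be felt.
- winder: Blue bench winder, fixed on the table: a closed casing 150 mm (x) by 310 mm (y) by 70 mm high. Origin: centre of its underside, z up. Crank axis at y = +75 mm, bay for the cassette at y = -85 mm.
- brake: Tape brake inside the winder's closed casing: unseen and out of reach. Its position is that of its fixed mount and does not tell when the tape lets go.
- catch: Pad inside the casing, unseen and out of reach, on which the brake falls and stays when the tape lets go. Its position never changes.
- tail: Tape end on the feed inside the casing, unseen and out of reach. It slides 4 mm for each rad of the crank.
- bay_floor (a point): Centre of the bay's floor, the top of the winder (70 mm above the table). The bay is a dark steel collar 14 mm high, 92 mm inside and 106 mm outside diameter; the cassette stands loose in it, with 4 mm play all round, and is lifted straight up.
- cassette_mid (a point): Centre of the loose tape cassette, half-way up (31 mm above its underside). An orange plastic disc 84 mm in diameter and 32 mm high with a thin black plate, and on top a round black stub 28 mm in diameter from 34 to 62 mm above the underside, by which it is lifted. 0.25 to 0.5 kg. z up.
- tray: Red open tray fixed on the counter, 250 mm (x) by 150 mm (y) outside, 34 mm high, walls and floor 5 mm thick. Origin: centre of its underside. The bearing lies in its +x half.
- tray_free (a point): Centre of the free half of the tray, on the inner floor (5 mm above the table), 52 mm from the tray's middle towards its -x end.
- bearing: Loose steel bearing ring lying flat in the +x half of the tray, 62 mm in diameter, 18 mm high. Leave it there.
- filter: Bystander: oil filter can, 72 mm in diameter, 85 mm high.
- spray: Bystander: spray can, 54 mm in diameter, 170 mm high.
- wrench: Bystander: wrench lying on the counter, 170 mm long.
- abrasive_roll: Bystander: reddish abrasive roll lying flat, 110 mm in diameter, 50 mm high.
- clamp: Bystander: thin steel clamp ring, 66 mm in diameter, 14 mm high.
- yellow_bin: Bystander: yellow open bin, 130 by 100 mm, 60 mm high.

How it is judged:
On the way, in this order (a step that is already met when the one before it is completed fails the run):
1. the crank is turned until the tape lets go and its drag is gone (contact force between brake and catch above 2 N), for 0.2 s.
2. the cassette is lifted out of its bay ((z of cassette_mid in the frame of bay_floor above 0.05 m or horizontal distance between cassette_mid and bay_floor above 0.08 m)), for 0.1 s.
At the end, for the whole second after the job is handed in: The tape has let go (no drag on the crank), the crank is at rest, and the cassette lies upright (within 0.1 rad), released and still on the floor of the red tray's free half (within 5 mm in height); the bearing is within 30 mm of where it was (z of cassette_mid in the frame of tray between 0.031 and 0.041 m and x of cassette_mid in the frame of tray between -0.09 and 0 m and y of cassette_mid in the frame of tray between -0.04 and 0.04 m and angle between cassette_mid's own z axis and vertical below 0.1 rad and linear speed of cassette below 0.02 m/s and contact force between brake and catch above 2 N and velocity of joint crank below 0.1 rad/s and distance of bearing from where it was at the start of the episode below 0.03 m); the robot touches nothing.
It fails at once if the crank is turned more than half a turn past the letting go: the tape's end is pulled inside (contact force between brake and tail above 0.5 N).
It fails at once if the winder's casing or bay is hit or leaned on by the robot with more than 30 N (contact force between any of the fingers, the arm and winder above 30 N).
It fails at once if the cassette is dropped or rammed onto the tray (over 100 N) (contact force between cassette and tray above 100 N).
It fails at once if the bearing is knocked more than 30 mm (distance of bearing from where it was at the start of the episode above 0.03 m).
It fails at once if a bystander is moved more than 30 mm (distance of any of filter, spray, wrench, abrasive_roll, clamp, yellow_bin from where it was at the start of the episode above 0.03 m).
It also fails if it takes over 72 s, if anything falls off the work surface, if the arm or the gripper's body presses on something with over 40 N, if the wrist force passes 120 N, or if a joint passes its speed limit or range.

ROBOT

A 6-joint arm with a two-finger parallel gripper is mounted at the origin on the work surface. World frame = base frame: x ahead of the robot, y to its left, z up, the work surface at z = 0. Lengths are in m, angles in rad, forces in N, time in s.
With the tool pointing down it reaches from about 0.35 to 0.875 m from the base axis. Payload 4.2 kg.
Tool frame: the origin (TCP) lies between the finger pads; the fingertips stand 22 mm ahead of it and the grasp point (between the pads) lies 3 mm ahead of it (tcp_to_tips is the distance from the TCP to the fingertips, in m); z points along the fingers, y is the line along which they close (so a half turn about z gives the same grasp; the last joint's range is limited). The gripper opens to 85 mm and grips with 20 to 120 N. Pads are 22 mm wide; open, the fingers measure 114 mm over their backs; the gripper's body (76 mm by 85 mm) begins 54 mm behind the grasp point. The pads swing forward as they close: fully open they stand 13 mm farther back than shut.
Start: joints at [1.572, 0.385, 0.008, 0, -1.194, -0.259], TCP at [0.159, 0.604, 0.253] pointing down, gripper open.
Joint ranges: [-3.14, 3.14], [-1.21, 2.06], [-1.07, 1.41], [-3.16, 2.05], [-2.99, -0.16], [-3.1, 3.1]. Speed limits (rad/s): [2.79, 2.79, 3.14, 3.14, 3.14, 3.14].

INTERFACE

Orientations are given as a rotation vector (axis times angle).
In Python, from workcell import read_state, get_image, camera_info, sign_off, search_frame, silhouettes, mark_of, tcp_to_tips gives the robot as it stands.
- The arm moves only by the tool servo_tool, never from a script. Its argument "plan" is a list of rows, each a list of 2 entries, a list of its own where there are three numbers: the shift along the world's x, y, z in cm, then the turn, a rotation vector about the world's x, y, z in degrees. A call has 1 to 5 rows; each row shifts and turns the commanded pose from where the row before left it; what a row does not reach is not made up. A row lasts 1/12 s, in which the tool goes at most 41.7 mm and 7.16 degrees, less where a joint would pass 70% of its speed; a pose out of reach is approached as far as the arm can. A call is refused whole if a number of a shift passes 4.17 or a number of a turn 7.16, either way. A call with a gripper value outside its range is refused whole. "grip" is the finger opening in cm, from 0 to 8.54, set as the call begins (left out, the last holds). The fingers move at their own pace and stop on an object; "newtons" is the grip in N (left out, the last holds). Time passes only in rows, so rows that do not move let the fingers close. It gives the time, the measured TCP pose, the force, the opening and the grip force at its end, in the units of the state.
- read_state(): the state, without advancing time (a new reading comes with each control period).
- get_image(name): name is "side" or "top"; returns the picture (400x640x3 uint8, red, green, blue); there is no depth.
- camera_info(name): a dict with "vertical_fov" (degrees; the focal length in pixels is half the picture's height over the tangent of half this angle, whatever the lens; pixels are square), "cx", "cy" (the principal point, pixels), "world_from_camera" (4x4, takes a point from camera to world coordinates). Camera axes: x right, y up, looking along -z (the intrinsics and any distortion apply to the point x, -y, -z); pixel columns grow to the right and rows downward; lengths in m; the calibration is good to about 2 mm. A picture is of the moment at which its call begins. camera_info takes no time and is no camera call.
- sign_off(): hands the job in; it is judged then, once.
Trained networks look in the newest picture that a camera, given by its name, has taken for a name from the list of things; names that differ only in an ending like _2 or _b are one class to them, and where a whole thing is asked for, a point or a joint stands for the part that bears it (a point fixed in the world has none). Each returns a list of dicts, best first, with "conf" (0 to 1); they miss things now and then, are a little off and sometimes report something else, mostly with a low value. They report only what shows in the picture. A call takes as long as a camera call.
- search_frame(camera, thing): "pixel" ([column, row] in pixels, amid what is visible of it).
- silhouettes(camera, thing): "mask" (400x640 bool, what is visible of it) and "pixel" ([column, row] in pixels, amid what is visible of it).
- mark_of(camera, thing): "pixel" ([column, row] in pixels: a listed point, or the origin of a listed thing).
The state is a dict: "clock": time; "joints": joint angles; "dq": joint speeds; "joint_torque": joint torques, N m; "tcp_pos": TCP position; "eef_rot": TCP orientation; "ft_force": force on the tool from outside, world axes, zero at the start; "torque": the same for the moment, N m; "grip_width": opening from 0.0 (shut) to 1.0 (fully open); "gripper_force": force on a finger pad.
Only numpy, scipy, OpenCV 4.12 (cv2) and the standard library are available. Lean on these libraries where they do the work, as an engineer would, in place of code of your own. Each camera call takes 0.05 s, during which the arm holds its last target. There are 200 camera calls.

## Working session

There is one attempt and no reset: what is moved stays moved. The work goes in short steps, Python scripts to look and compute and a tool call to move; the robot and the scene stay as the last step left them, time stands still between calls to the robot, and variables do not carry over. Pictures are saved under pics/ and viewed, at most 10 in all, crops included, and the job is handed in when it is done.

Besides the shell and the picture viewer there is one more tool, called after "Call:" as name(argument=value, ...) on one line, values as JSON. servo_tool: Moves the arm, as the interface text tells. Its arguments: {"type":"object","properties":{"plan":{"type":"array"},"grip":{"type":"number"},"newtons":{"type":"number"}},"required":["plan"]}

```bash
mkdir -p pics
cat > h.py <<'E'
import numpy as np,cv2
from workcell import *
def ray(cam,px):
    c=camera_info(cam);f=200/np.tan(np.radians(c["vertical_fov"])/2)
    K=np.array([[f,0,c["cx"]],[0,f,c["cy"]],[0,0,1.]])
    d=np.array(c.get("distortion",c.get("dist",np.zeros(5))),float).ravel()
    u=cv2.undistortPoints(np.array([[px]],float),K,d)[0,0]
    T=np.array(c["world_from_camera"]);return T[:3,3],T[:3,:3]@np.array([u[0],-u[1],-1])
def at_z(cam,px,z):
    o,d=ray(cam,px);return o+d*(z-o[2])/d[2]
def tri(p1,p2):
    (o,d),(q,e)=ray("side",p1),ray("top",p2)
    d=d/np.linalg.norm(d);e=e/np.linalg.norm(e)
    s=np.linalg.lstsq(np.c_[d,-e],q-o,rcond=None)[0]
    a,b=o+s[0]*d,q+s[1]*e;return (a+b)/2,np.linalg.norm(a-b)
E
python3 - <<'E'
from h import *
np.set_printoptions(precision=4,suppress=True)
ims=[]
for c in("side","top"):
    im=get_image(c);cv2.imwrite(f"pics/{c}0.png",im[:,:,::-1]);print(c,camera_info(c))
Z=dict(crank_axis=.126,crank_knob=.126,bay_floor=.07,cassette_mid=.101,tray_free=.005,tray=0,winder=0,bearing=0,filter=0,spray=0,abrasive_roll=0,yellow_bin=0)
for t in Z:
    r={c:mark_of(c,t)[:2] for c in("side","top")}
    for c in r:
        for k in r[c]:print(t,c,np.round(k["pixel"],1),round(k["conf"],2),at_z(c,k["pixel"],Z[t])[:2])
    if r["side"] and r["top"]:print("   tri",*tri(r["side"][0]["pixel"],r["top"][0]["pixel"]))
s=read_state();print(s)
E
```

```text
side {'vertical_fov': 54.50134192757742, 'cx': 321.85969400904656, 'cy': 197.8817229116091, 'world_from_camera': array([[-0.9875,  0.1144, -0.1087,  0.4269],
       [-0.1569, -0.6382,  0.7537,  0.9186],
       [ 0.0169,  0.7613,  0.6481,  0.9143],
       [ 0.    ,  0.    ,  0.    ,  1.    ]])}
top {'vertical_fov': 54.192927034597815, 'cx': 322.05079829665414, 'cy': 201.89210835043147, 'world_from_camera': array([[-0.0103,  0.9892, -0.1465,  0.4075],
       [-0.9999, -0.0088,  0.0107, -0.0056],
       [ 0.0093,  0.1466,  0.9891,  1.1958],
       [ 0.    ,  0.    ,  0.    ,  1.    ]])}
crank_axis side [340.6 254. ] 0.65 [0.4732 0.2221]
crank_axis top [230.4 217.3] 0.79 [0.5255 0.2348]
crank_axis top [160.4 182.6] 0.72 [0.6241 0.431 ]
   tri [0.498  0.232  0.1411] 0.05135697834267658
crank_knob side [339.7 251.4] 0.84 [0.4767 0.2133]
crank_knob side [338.6 187.1] 0.57 [ 0.5141 -0.0611]
crank_knob top [239.2 235.6] 0.8 [0.4751 0.2096]
crank_knob top [231.7 216.3] 0.6 [0.5282 0.2313]
   tri [0.4761 0.2103 0.1226] 0.0016381809922316434
bay_floor side [324.8 227.6] 0.73 [0.5374 0.0744]
bay_
[... 1475 characters left out ...]
3193015398381
yellow_bin side [254.4 355.4] 0.89 [0.6496 0.4732]
yellow_bin side [340.8 186.4] 0.43 [ 0.5204 -0.2233]
yellow_bin top [163.3 184.9] 0.97 [0.6423 0.4731]
   tri [0.6459 0.4735 0.0003] 0.00713805379709563
{'clock': 1.3, 'joints': array([ 1.5716,  0.3847,  0.0079, -0.    , -1.194 , -0.2586]), 'dq': array([ 0.0006, -0.0004,  0.0002, -0.0009, -0.0017,  0.0011]), 'joint_torque': array([  0.0004, -39.2087,  18.8615,   4.1906,  -0.0004,   0.    ]), 'tcp_pos': array([0.1593, 0.6043, 0.2533]), 'eef_rot': array([-3.1155,  0.4038,  0.    ]), 'ft_force': array([ 0.0051,  0.0462, -0.1903]), 'torque': array([-0.0403, -0.0167,  0.0086]), 'gripper_force': 0.0, 'grip_width': 1.0028049514076716}
```

View pics/top0.png

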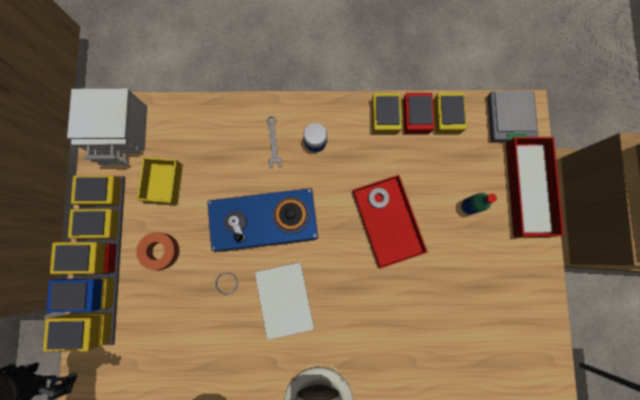

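View pics/side0.png

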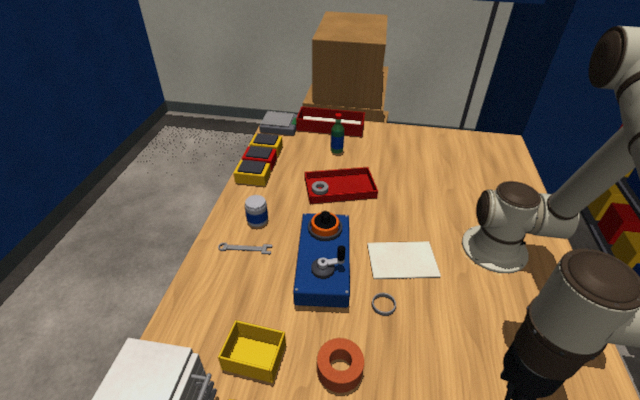

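The top view shows the crank boss near (235,220), its knob at (239,236), the cassette at (291,213), and the tray centred near (389,222) with the bearing at (379,198). Next I'll get the winder and tray yaw from their masks.

Run:
```python
from h import *
np.set_printoptions(precision=4,suppress=True)
def rect(t,z):
    k=silhouettes("top",t)[0];m=k["mask"].astype(np.uint8)
    c=max(cv2.findContours(m,0,2)[0],key=cv2.contourArea)
    P=np.array([at_z("top",p[0],z)[:2] for p in c],np.float32)
    return k["conf"],P
get_image("top")
for t,z in(("winder",.07),("tray",.034),("cassette_mid",.101),("crank_knob",.149),("crank",.1),("bearing",.018),("clamp",.014)):
    try:
        c,P=rect(t,z);print(t,round(c,2),"minrect",cv2.minAreaRect(P),"mean",P.mean(0))
    except Exception as e:print(t,e)
get_image("side")
for t in("cassette_mid","crank_axis","crank_knob","bay_floor"):
    for c in("side","top"):
        for f in(search_frame,mark_of):print(t,c,f.__name__,[(np.round(k["pixel"],1),round(k["conf"],2)) for k in f(c,t)[:2]])
```

```text
winder 0.59 minrect ((0.5250959396362305, 0.15570610761642456), (0.15425944328308105, 0.31146249175071716), 6.20209264755249) mean [0.5211 0.1488]
tray 0.62 minrect ((0.5236599445343018, -0.21901604533195496), (0.2501618266105652, 0.15581056475639343), 17.83894920349121) mean [ 0.518  -0.2195]
cassette_mid list index out of range
crank_knob 0.73 minrect ((0.4943685233592987, 0.21353960037231445), (0.0666126236319542, 0.02261807769536972), 17.351606369018555) mean [0.4936 0.2118]
crank 0.72 minrect ((0.49752727150917053, 0.22232545912265778), (0.07399089634418488, 0.02884642779827118), 16.683307647705078) mean [0.4969 0.2225]
bearing 0.66 minrect ((0.5956761240959167, -0.19109222292900085), (0.06426801532506943, 0.06190986558794975), 89.50884246826172) mean [ 0.594  -0.1869]
clamp 0.5 minrect ((0.34085002541542053, 0.2660585045814514), (0.06068515032529831, 0.06891999393701553), 21.21166229248047) mean [0.3384 0.2649]
cassette_mid side call [(array([325.6, 224.8]), 0.87)]
cassette_mid side call [(array([324.5, 220.2]), 0.92)]
cassette_mid top call [(array([291.9, 215.6]), 0.55)]
casse
[... 158 characters left out ...]
ay([319.2, 254.7]), 0.76)]
crank_axis top call [(array([237. , 219.9]), 0.91), (array([312.8, 139.1]), 0.53)]
crank_axis top call [(array([229.3, 219.2]), 0.83), (array([379.8, 197.8]), 0.62)]
crank_knob side call [(array([330.9, 261.8]), 0.71), (array([341.9, 367.7]), 0.49)]
crank_knob side call [(array([338.9, 251.6]), 0.62)]
crank_knob top call [(array([237. , 225.8]), 0.65)]
crank_knob top call [(array([235.9, 237.9]), 0.7)]
bay_floor side call [(array([318.6, 276.8]), 0.81)]
bay_floor side call [(array([324.7, 225.2]), 0.61)]
bay_floor top call [(array([258.5, 220. ]), 0.62), (array([219.1, 289. ]), 0.16)]
bay_floor top call [(array([293.3, 214.9]), 0.61), (array([161. , 251.4]), 0.22)]
```

Call:
servo_tool(plan=[[[3, -4, 0], [0, 0, 0]], [[3, -4, 0], [0, 0, 0]], [[3, -4, 0], [0, 0, 0]], [[3, -4, 0], [0, 0, 0]], [[3, -4, 0], [0, 0, 0]]], grip=5, newtons=30)

```text
clock: 2.97
tcp_pos: [0.285, 0.436, 0.2535]
eef_rot: [-3.115, 0.403, -0.0]
ft_force: [0.9, 0.8, 0.3]
grip_width: 0.587
gripper_force: 0.0
```

Call:
servo_tool(plan=[[[2.7, -3.1, 0], [0, 0, 0]], [[2.7, -3.1, 0], [0, 0, 0]], [[2.7, -3.1, 0], [0, 0, 0]], [[2.7, -3.1, 0], [0, 0, 0]], [[2.7, -3.1, 0], [0, 0, 0]]])

```text
clock: 3.38
tcp_pos: [0.4202, 0.281, 0.2538]
eef_rot: [-3.115, 0.403, -0.001]
ft_force: [0.4, 0.1, -0.3]
grip_width: 0.584
gripper_force: 0.0
```

Call:
servo_tool(plan=[[[2.7, -3.1, -1], [0, 0, 0]], [[2.8, -3.1, -1.0], [0, 0, 0]], [[0, 0, -3], [0, 0, 0]], [[0, 0, -2], [0, 0, 0]], [[0, 0, 0], [0, 0, 0]]])

```text
clock: 3.8
tcp_pos: [0.4713, 0.2195, 0.1796]
eef_rot: [3.109, -0.408, -0.011]
ft_force: [-1.0, -0.3, 0.1]
grip_width: 0.585
gripper_force: 0.0
```

Run:
```python
from h import *
np.set_printoptions(precision=4,suppress=True)
s=read_state();print(s["tcp_pos"],s["eef_rot"],s["joints"])
i=[cv2.resize(get_image(c)[a:a+130,b:b+130],None,fx=3,fy=3,interpolation=2) for c,a,b in(("side",180,270),("top",150,180))]
cv2.imwrite("pics/a.png",np.hstack(i)[:,:,::-1])
for c in("side","top"):
    for t in("crank_knob","crank_axis"):
        print(c,t,[(np.round(k["pixel"],1),round(k["conf"],2),at_z(c,k["pixel"],.126)[:2]) for k in mark_of(c,t)[:2]])
```

```text
[0.4713 0.2195 0.1796] [ 3.1089 -0.4081 -0.0108] [ 0.7475  0.2802 -0.3481 -0.0018 -0.9515  0.5633]
side crank_knob [(array([338. , 253.7]), 0.7, array([0.4802, 0.2222]))]
side crank_axis [(array([319., 257.]), 0.94, array([0.5286, 0.2424])), (array([343. , 250.8]), 0.29, array([0.4682, 0.2096]))]
top crank_knob [(array([239.4, 237.2]), 0.41, array([0.4707, 0.209 ]))]
top crank_axis [(array([236. , 220.7]), 0.53, array([0.516 , 0.2192]))]
```

View pics/a.png

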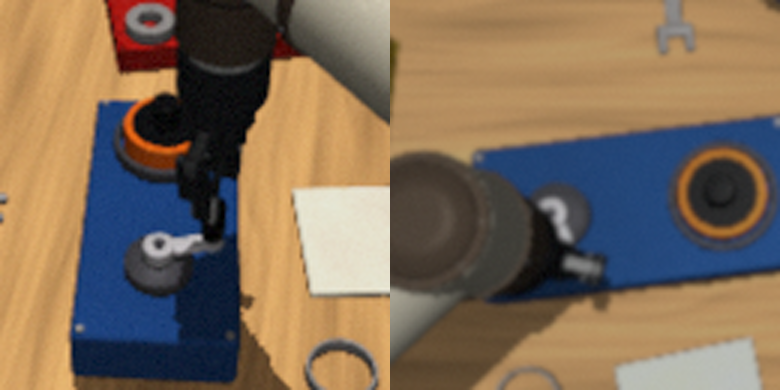

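The side crop shows the knob just below the gripper, slightly toward −y. I'll shift, go down and close.

Call:
servo_tool(plan=[[[0.4, -0.85, 0], [0, 0, 0]], [[0, 0, -1.5], [0, 0, 0]], [[0, 0, -1.5], [0, 0, 0]], [[0, 0, -1.5], [0, 0, 0]], [[0, 0, -0.3], [0, 0, 0]]])

```text
clock: 4.52
tcp_pos: [0.4761, 0.2126, 0.1342]
eef_rot: [3.113, -0.404, -0.004]
ft_force: [-0.3, 0.4, 0.4]
grip_width: 0.591
gripper_force: 0.0
```

Call:
servo_tool(plan=[[[0, 0, 0], [0, 0, 0]], [[0, 0, 0], [0, 0, 0]], [[0, 0, 0], [0, 0, 0]], [[0, 0, 0], [0, 0, 0]], [[0, 0, 0], [0, 0, 0]]], grip=1.5, newtons=25)

```text
clock: 4.93
tcp_pos: [0.4776, 0.2138, 0.1369]
eef_rot: [-3.114, 0.403, -0.002]
ft_force: [-1.1, -1.2, 2.4]
grip_width: 0.247
gripper_force: 25.5
```

Run:
```python
from h import *
np.set_printoptions(precision=4,suppress=True)
s=read_state();print(s)
i=[cv2.resize(get_image(c)[a:a+130,b:b+130],None,fx=3,fy=3,interpolation=2) for c,a,b in(("side",180,270),("top",150,180))]
cv2.imwrite("pics/b.png",np.hstack(i)[:,:,::-1])
```

```text
{'clock': 4.9333, 'joints': array([ 0.7316,  0.3319, -0.4008,  0.0005, -0.8362,  0.5815]), 'dq': array([ 0.0002,  0.0014, -0.0019, -0.0018,  0.0005, -0.0015]), 'joint_torque': array([  0.1412, -31.2184,  14.6222,   3.0704,   0.2662,  -0.0028]), 'tcp_pos': array([0.4776, 0.2138, 0.1369]), 'eef_rot': array([-3.1144,  0.4031, -0.0024]), 'ft_force': array([-1.0835, -1.2019,  2.3928]), 'torque': array([-0.1809,  0.2039, -0.0019]), 'gripper_force': 25.52895751374308, 'grip_width': 0.24716024989351418}
```

View pics/b.png

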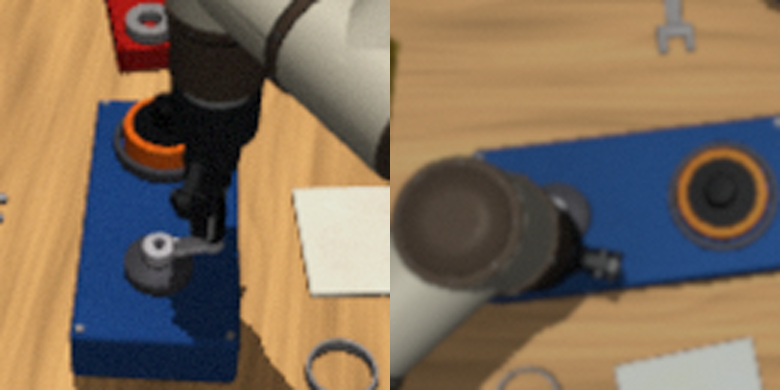

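Call:
servo_tool(plan=[[[-0.28, 1.27, 0], [0, 0, 0]], [[0.06, 1.3, 0], [0, 0, 0]], [[0.39, 1.25, 0], [0, 0, 0]], [[0, 0, 0], [0, 0, 0]], [[0, 0, 0], [0, 0, 0]]])

```text
clock: 5.45
tcp_pos: [0.478, 0.2511, 0.1367]
eef_rot: [3.113, -0.402, -0.002]
ft_force: [-4.4, -3.7, 8.9]
grip_width: 0.244
gripper_force: 26.2
```

Call:
servo_tool(plan=[[[0.7, 1.1, 0], [0, 0, 0]], [[0.96, 0.88, 0], [0, 0, 0]], [[1.16, 0.6, 0], [0, 0, 0]], [[0, 0, 0], [0, 0, 0]], [[0, 0, 0], [0, 0, 0]]])

```text
clock: 5.87
tcp_pos: [0.5065, 0.2786, 0.1368]
eef_rot: [-3.115, 0.403, 0.001]
ft_force: [-6.7, 2.2, 7.6]
grip_width: 0.25
gripper_force: 26.1
```

Call:
servo_tool(plan=[[[1.27, 0.35, 0.2], [0, 0, 0]], [[1.3, 0, 0], [0, 0, 0]], [[1.25, -0.35, 0], [0, 0, 0]], [[1.1, -0.7, 0], [0, 0, 0]], [[0.88, -0.96, 0], [0, 0, 0]]])

```text
clock: 6.28
tcp_pos: [0.5638, 0.2627, 0.1369]
eef_rot: [-3.114, 0.403, 0.005]
ft_force: [-6.4, 4.6, 1.6]
grip_width: 0.248
gripper_force: 25.4
```

Call:
servo_tool(plan=[[[0.6, -1.16, 0], [0, 0, 0]], [[0.28, -1.27, 0], [0, 0, 0]], [[-0.06, -1.3, 0], [0, 0, 0]], [[-0.39, -1.25, 0], [0, 0, 0]], [[-0.7, -1.1, 0], [0, 0, 0]]])

```text
clock: 6.7
tcp_pos: [0.5646, 0.2026, 0.1372]
eef_rot: [-3.109, 0.403, -0.009]
ft_force: [5.1, 6.8, -7.0]
grip_width: 0.242
gripper_force: 24.9
```

Call:
servo_tool(plan=[[[-0.96, -0.88, 0], [0, 0, 0]], [[-1.16, -0.6, 0], [0, 0, 0]], [[-1.27, -0.28, 0], [0, 0, 0]], [[0, 0, 0], [0, 0, 0]], [[0, 0, 0], [0, 0, 0]]])

```text
clock: 7.12
tcp_pos: [0.5289, 0.1824, 0.1372]
eef_rot: [3.116, -0.403, 0.002]
ft_force: [6.4, -1.2, -5.5]
grip_width: 0.241
gripper_force: 25.2
```

Call:
servo_tool(plan=[[[-1.3, 0.06, -0.1], [0, 0, 0]], [[-1.25, 0.39, 0], [0, 0, 0]], [[-1.1, 0.7, 0], [0, 0, 0]], [[-0.88, 0.96, 0], [0, 0, 0]], [[-0.6, 1.16, 0], [0, 0, 0]]])

```text
clock: 7.53
tcp_pos: [0.4773, 0.2142, 0.137]
eef_rot: [3.113, -0.404, 0.001]
ft_force: [7.0, -6.6, -2.2]
grip_width: 0.242
gripper_force: 25.7
```

Call:
servo_tool(plan=[[[-0.28, 1.27, 0], [0, 0, 0]], [[0.06, 1.3, 0], [0, 0, 0]], [[0.39, 1.25, 0], [0, 0, 0]], [[0.7, 1.1, 0], [0, 0, 0]], [[0, 0, 0], [0, 0, 0]]])

```text
clock: 7.95
tcp_pos: [0.4873, 0.266, 0.1369]
eef_rot: [-3.115, 0.402, -0.003]
ft_force: [2.4, -0.5, 1.8]
grip_width: 0.248
gripper_force: 26.1
```

Call:
servo_tool(plan=[[[0, 0, 0], [0, 0, 0]], [[0, 0, 0], [0, 0, 0]], [[0, 0, 0], [0, 0, 0]]])

```text
clock: 8.2
tcp_pos: [0.4858, 0.2642, 0.1369]
eef_rot: [-3.115, 0.404, -0.0]
ft_force: [1.1, -1.9, 0.5]
grip_width: 0.243
gripper_force: 26.0
```

Call:
servo_tool(plan=[[[0.5, 0.41, 0], [0, 0, 0]], [[0.54, 0.35, 0], [0, 0, 0]], [[0, 0, 0], [0, 0, 0]], [[0, 0, 0], [0, 0, 0]]])

```text
clock: 8.53
tcp_pos: [0.4966, 0.2735, 0.137]
eef_rot: [-3.113, 0.403, -0.001]
ft_force: [-2.7, 4.8, 1.9]
grip_width: 0.244
gripper_force: 26.1
```

The drag is gone: the tangential force fell from about 6 N to under 1 N. I'll release the knob and rise.

Call:
servo_tool(plan=[[[0, 0, 0], [0, 0, 0]], [[0, 0, 0], [0, 0, 0]], [[0, 0, 0.3], [0, 0, 0]], [[0, 0, 2], [0, 0, 0]], [[0, 0, 3], [0, 0, 0]]], grip=5)

```text
clock: 8.95
tcp_pos: [0.4945, 0.2701, 0.1873]
eef_rot: [3.109, -0.404, -0.009]
ft_force: [0.9, 0.4, -0.1]
grip_width: 0.583
gripper_force: 0.0
```

Call:
servo_tool(plan=[[[0, 0, 4], [0, 0, 0]], [[0, -2, 3], [0, 0, 0]], [[-1, -3, 0], [0, 0, 0]], [[-1, -3, 0], [0, 0, 0]], [[-1, -3, 0], [0, 0, 0]]])

```text
clock: 9.37
tcp_pos: [0.4654, 0.1605, 0.2603]
eef_rot: [-3.115, 0.404, -0.001]
ft_force: [-0.2, 0.6, 0.6]
grip_width: 0.588
gripper_force: 0.0
```

Run:
```python
from h import *
np.set_printoptions(precision=4,suppress=True)
s=read_state();print(s["tcp_pos"],s["eef_rot"],s["joints"])
for c in("side","top"):
    im=get_image(c);cv2.imwrite(f"pics/{c}1.png",im[:,:,::-1])
    for t,z in(("cassette_mid",.101),("bay_floor",.07),("tray_free",.005),("tray",0),("bearing",.009),("crank_knob",.126)):
        print(c,t,[(np.round(k["pixel"],1),round(k["conf"],2),at_z(c,k["pixel"],z)[:2]) for k in mark_of(c,t)[:1]])
    k=silhouettes(c,"tray")
    for q in k[:1]:
        cc=max(cv2.findContours(q["mask"].astype(np.uint8),0,2)[0],key=cv2.contourArea)
        print(c,"tray rect",cv2.minAreaRect(np.array([at_z(c,p[0],.034)[:2] for p in cc],np.float32)))
```

```text
[0.4654 0.1605 0.2603] [-3.1153  0.4035 -0.0006] [ 0.6627  0.152  -0.2969  0.0001 -1.1215  0.6504]
side cassette_mid [(array([325. , 222.9]), 0.72, array([0.5358, 0.0856]))]
side bay_floor [(array([326.3, 228.8]), 0.71, array([0.5321, 0.0788]))]
side tray_free [(array([351.8, 182.6]), 0.83, array([ 0.4815, -0.2474]))]
side tray [(array([338.8, 184.4]), 0.8, array([ 0.5294, -0.234 ]))]
side bearing [(array([317.8, 190.3]), 0.44, array([ 0.6002, -0.1742]))]
side crank_knob [(array([328.4, 269.3]), 0.56, array([0.498 , 0.2792]))]
side tray rect ((0.5793588161468506, -0.17903828620910645), (0.1368892937898636, 0.1856020987033844), 17.36159324645996)
top cassette_mid [(array([292.1, 216.8]), 0.8, array([0.528 , 0.0672]))]
top bay_floor [(array([290.9, 212.7]), 0.62, array([0.5434, 0.0727]))]
top tray_free [(array([391.4, 236.3]), 0.81, array([ 0.4761, -0.2286]))]
top tray [(array([388.9, 224.9]), 0.55, array([ 0.5114, -0.2232]))]
top bearing [(array([380. , 201.2]), 0.75, array([ 0.5839, -0.1967]))]
top crank_knob []
top tray rect ((0.523912250995636, -0.21854081749916077), (0.2533787786960602, 0.15835146605968475), 17.449283599853516)
```

View pics/side1.png

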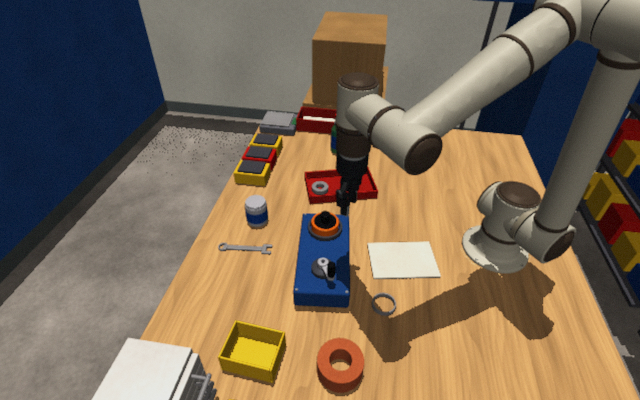

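View pics/top1.png

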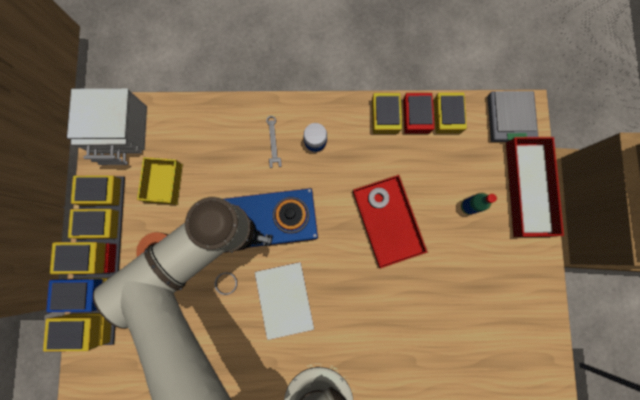

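The crank now points near (331,270) in the side view, and the cassette is untouched at (324,223). Next is the cassette stub at about (0.537, 0.071).

Call:
servo_tool(plan=[[[2.4, -3, 0], [0, 0, 0]], [[2.4, -3, 0], [0, 0, 0]], [[2.4, -3, 0], [0, 0, 0]], [[0, 0, -4], [0, 0, 0]], [[0, 0, -3], [0, 0, 0]]], grip=6.5)

```text
clock: 10.58
tcp_pos: [0.5396, 0.0706, 0.1891]
eef_rot: [-3.113, 0.41, -0.003]
ft_force: [-2.1, 0.4, -1.0]
grip_width: 0.76
gripper_force: 0.0
```

Call:
servo_tool(plan=[[[0, 0, -1], [0, 0, 0]], [[0, 0, 0], [0, 0, 0]]])

```text
clock: 10.75
tcp_pos: [0.5366, 0.0713, 0.177]
eef_rot: [3.112, -0.404, -0.009]
ft_force: [-0.7, 0.9, 0.1]
grip_width: 0.76
gripper_force: 0.0
```

Run:
```python
from h import *
s=read_state();print(s["tcp_pos"],s["eef_rot"],s["grip_width"])
i=[cv2.resize(get_image(c)[a:a+130,b:b+130],None,fx=3,fy=3,interpolation=2) for c,a,b in(("side",150,260),("top",150,220))]
cv2.imwrite("pics/c.png",np.hstack(i)[:,:,::-1])
```

```text
[0.53662183 0.07130921 0.17698709] [ 3.11207122 -0.40403068 -0.009223  ] 0.7603419593294932
```

View pics/c.png

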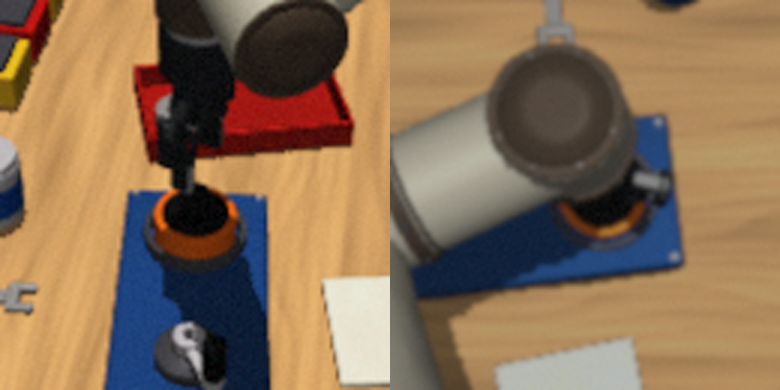

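The gripper sits over the cassette, with one finger visible on the −y side. I'll descend.

Call:
servo_tool(plan=[[[0, 0, -1.5], [0, 0, 0]], [[0, 0, -1.5], [0, 0, 0]], [[0, 0, -1], [0, 0, 0]], [[0, 0, -0.6], [0, 0, 0]], [[0, 0, 0], [0, 0, 0]]])

```text
clock: 11.27
tcp_pos: [0.5381, 0.0724, 0.1338]
eef_rot: [3.115, -0.403, -0.0]
ft_force: [-0.3, -0.0, 0.1]
grip_width: 0.761
gripper_force: 0.0
```

Call:
servo_tool(plan=[[[0, 0, 0], [0, 0, 0]], [[0, 0, 0], [0, 0, 0]], [[0, 0, 0], [0, 0, 0]], [[0, 0, 0], [0, 0, 0]], [[0, 0, 0], [0, 0, 0]]], grip=1.5, newtons=50)

```text
clock: 11.68
tcp_pos: [0.539, 0.0725, 0.1349]
eef_rot: [-3.115, 0.403, -0.004]
ft_force: [-0.2, 1.4, 4.1]
grip_width: 0.307
gripper_force: 49.3
```

Gripped at 26 mm, which matches the stub. I'll lift.

Call:
servo_tool(plan=[[[0, 0, 1], [0, 0, 0]], [[0, 0, 1.5], [0, 0, 0]], [[0, 0, 2], [0, 0, 0]], [[0, 0, 2.5], [0, 0, 0]], [[0, 0, 3], [0, 0, 0]]], newtons=65)

```text
clock: 12.1
tcp_pos: [0.5363, 0.0715, 0.2328]
eef_rot: [3.113, -0.405, -0.009]
ft_force: [1.1, 0.4, -3.3]
grip_width: 0.3
gripper_force: 64.1
```

Run:
```python
from h import *
np.set_printoptions(precision=4,suppress=True)
s=read_state();print(s["tcp_pos"],s["grip_width"],s["ft_force"],s["joints"])
im=get_image("top");print([(k["conf"],k["pixel"],at_z("top",k["pixel"],.18)) for k in mark_of("top","cassette_mid")[:1]])
# red tray outline by colour, then rim rectangle
h=cv2.cvtColor(im,cv2.COLOR_RGB2HSV);m=(((h[...,0]<8)|(h[...,0]>172))&(h[...,1]>150)&(h[...,2]>60)).astype(np.uint8)
m[:, :330]=0;m[:,440:]=0;m[:160]=0;m[280:]=0
c=max(cv2.findContours(m,0,2)[0],key=cv2.contourArea)
r=cv2.minAreaRect(np.array([at_z("top",p[0],.034)[:2] for p in c],np.float32));print(r)
a=np.radians(17.6);u=np.array([np.cos(a),np.sin(a)]);print("free",np.array(r[0])-.052*u)
# floor interior seen: project candidate corners back
print(cv2.boxPoints(cv2.minAreaRect(c)))
i=[cv2.resize(get_image(c)[a:a+150,b:b+130],None,fx=3,fy=3,interpolation=2) for c,a,b in(("side",130,260),("top",150,320))]
cv2.imwrite("pics/d.png",np.hstack(i)[:,:,::-1])
```

```text
[0.5363 0.0715 0.2328] 0.2996956663986747 [ 1.0812  0.4127 -3.3446] [ 0.4316  0.2616 -0.2259 -0.0013 -1.0893  0.8811]
[(0.7, [289.5, 210.5], array([0.536 , 0.0688, 0.18  ]))]
((0.5219314694404602, -0.21755342185497284), (0.2465364933013916, 0.15121623873710632), 17.725513458251953)
free [ 0.4724 -0.2333]
[[351.6729 189.8095]
 [399.6122 173.1349]
 [426.9309 251.6763]
 [378.9916 268.3508]]
```

View pics/d.png

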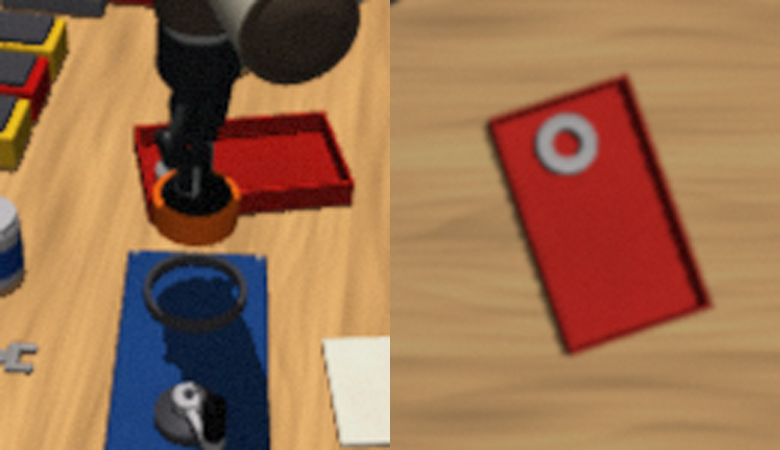

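The cassette is out of the bay, level in the grip. The tray's free half is centred near (0.473, −0.233), so I'll carry it there.

Call:
servo_tool(plan=[[[-0.3, -1.5, 0], [0, 0, 0]], [[-0.6, -3, 0], [0, 0, 0]], [[-0.7, -3.2, 0], [0, 0, 0]], [[-0.7, -3.2, 0], [0, 0, 0]], [[-0.7, -3.2, 0], [0, 0, 0]]])

```text
clock: 12.72
tcp_pos: [0.5059, -0.0707, 0.2317]
eef_rot: [3.115, -0.404, -0.008]
ft_force: [1.0, 0.4, -2.8]
grip_width: 0.303
gripper_force: 64.4
```

Call:
servo_tool(plan=[[[-0.7, -3.2, 0], [0, 0, 0]], [[-0.7, -3.2, 0], [0, 0, 0]], [[-0.7, -3.2, -1], [0, 0, 0]], [[-0.6, -3, -2], [0, 0, 0]], [[-0.5, -2.5, -2], [0, 0, 0]]])

```text
clock: 13.13
tcp_pos: [0.474, -0.222, 0.182]
eef_rot: [-3.115, 0.406, 0.004]
ft_force: [0.4, 0.9, -3.1]
grip_width: 0.295
gripper_force: 64.4
```

Call:
servo_tool(plan=[[[0, -1, -2.5], [0, 0, 0]], [[0, 0, -1.5], [0, 0, 0]], [[0, 0, 0], [0, 0, 0]], [[0, 0, 0], [0, 0, 0]]])

```text
clock: 13.47
tcp_pos: [0.4743, -0.2302, 0.1419]
eef_rot: [-3.115, 0.405, 0.009]
ft_force: [0.7, 0.2, -2.9]
grip_width: 0.298
gripper_force: 64.6
```

Call:
servo_tool(plan=[[[0, 0, -2], [0, 0, 0]], [[0, 0, -2], [0, 0, 0]], [[0, 0, -1.5], [0, 0, 0]], [[0, 0, -0.8], [0, 0, 0]], [[0, 0, 0], [0, 0, 0]]])

```text
clock: 13.88
tcp_pos: [0.4756, -0.2295, 0.0799]
eef_rot: [-3.116, 0.403, 0.004]
ft_force: [-0.5, 0.4, -2.7]
grip_width: 0.303
gripper_force: 64.5
```

Call:
servo_tool(plan=[[[0, 0, -0.2], [0, 0, 0]], [[0, 0, -0.2], [0, 0, 0]], [[0, 0, -0.1], [0, 0, 0]], [[0, 0, -0.1], [0, 0, 0]], [[0, 0, 0], [0, 0, 0]]])

```text
clock: 14.3
tcp_pos: [0.4764, -0.23, 0.0752]
eef_rot: [3.115, -0.404, 0.001]
ft_force: [-0.5, -0.1, -2.6]
grip_width: 0.3
gripper_force: 64.5
```

Call:
servo_tool(plan=[[[0, 0, -0.2], [0, 0, 0]], [[0, 0, -0.1], [0, 0, 0]], [[0, 0, -0.1], [0, 0, 0]], [[0, 0, 0], [0, 0, 0]]])

```text
clock: 14.63
tcp_pos: [0.476, -0.2299, 0.0705]
eef_rot: [-3.115, 0.404, 0.001]
ft_force: [-0.3, -0.1, -2.6]
grip_width: 0.301
gripper_force: 64.5
```

Call:
servo_tool(plan=[[[0, 0, -0.1], [0, 0, 0]], [[0, 0, 0], [0, 0, 0]], [[0, 0, 0], [0, 0, 0]]])

```text
clock: 14.88
tcp_pos: [0.4761, -0.23, 0.0701]
eef_rot: [3.115, -0.404, -0.0]
ft_force: [-1.5, 1.4, 1.1]
grip_width: 0.303
gripper_force: 64.9
```

It's on the floor: the vertical force went from −2.6 to +1.1 N. I'll release and rise.

Call:
servo_tool(plan=[[[0, 0, 0], [0, 0, 0]], [[0, 0, 0], [0, 0, 0]], [[0, 0, 0], [0, 0, 0]], [[0, 0, 1], [0, 0, 0]], [[0, 0, 2], [0, 0, 0]]], grip=6)

```text
clock: 15.3
tcp_pos: [0.4747, -0.2296, 0.0986]
eef_rot: [-3.115, 0.404, 0.008]
ft_force: [-0.3, -0.4, -0.2]
grip_width: 0.702
gripper_force: 0.0
```

Call:
servo_tool(plan=[[[0, 0, 4], [0, 0, 0]], [[0, 0, 4], [0, 0, 0]], [[-1, 3, 2], [0, 0, 0]], [[-1, 3, 2], [0, 0, 0]], [[-1, 3, 0], [0, 0, 0]]])

```text
clock: 15.72
tcp_pos: [0.4482, -0.1397, 0.225]
eef_rot: [-3.115, 0.405, -0.016]
ft_force: [-0.2, 0.3, 0.4]
grip_width: 0.705
gripper_force: 0.0
```

Call:
servo_tool(plan=[[[-1, 3, 0], [0, 0, 0]], [[-1, 3, 0], [0, 0, 0]], [[0, 0, 0], [0, 0, 0]], [[0, 0, 0], [0, 0, 0]]])

```text
clock: 16.05
tcp_pos: [0.4261, -0.0788, 0.221]
eef_rot: [-3.116, 0.398, -0.004]
ft_force: [-0.9, 0.2, -0.5]
grip_width: 0.703
gripper_force: 0.0
```

Run:
```python
from h import *
np.set_printoptions(precision=4,suppress=True)
i=[cv2.resize(get_image(c)[a:a+150,b:b+130],None,fx=3,fy=3,interpolation=2) for c,a,b in(("side",130,260),("top",150,320))]
cv2.imwrite("pics/e.png",np.hstack(i)[:,:,::-1])
for c in("side","top"):
  for t,z in(("cassette_mid",.036),("bearing",.009)):
    print(c,t,[(round(k["conf"],2),at_z(c,k["pixel"],z)[:2]) for k in mark_of(c,t)[:1]])
print(read_state()["ft_force"],read_state()["tcp_pos"])
```

```text
side cassette_mid [(0.63, array([ 0.4683, -0.2237]))]
side bearing [(0.51, array([ 0.5942, -0.1741]))]
top cassette_mid [(0.7, array([ 0.4654, -0.2293]))]
top bearing [(0.73, array([ 0.6018, -0.184 ]))]
[-0.1599  0.4013 -0.7354] [ 0.4264 -0.0807  0.2196]
```

View pics/e.png

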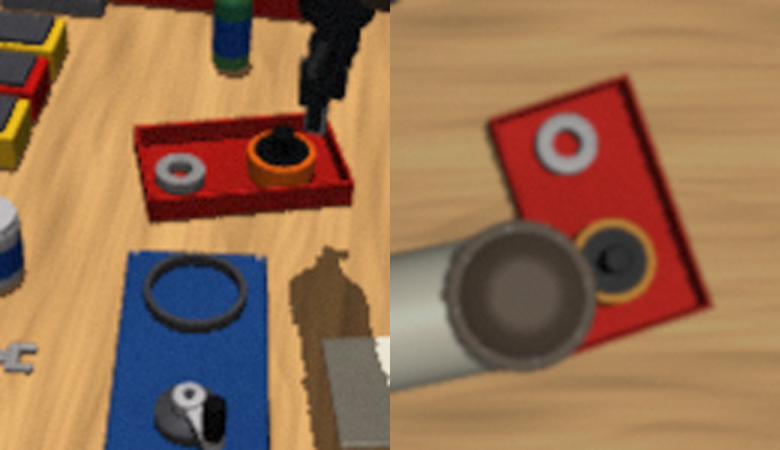

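The cassette lies flat in the tray's free half, near (283,160) in the side crop. The bearing hasn't moved and the gripper is clear of everything.

```bash
python3 -c "from workcell import *;print(sign_off())"
```

```text
the job is handed in; nothing more can be done
None
```

I wound the tape until the crank's drag dropped from about 6 N to under 1 N, at most about 75° past the letting go, then set the cassette flat in the free half of the red tray, released it and handed the job in; no verdict came back.

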